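Seat a pipe stub in the V of a marking jig

TASK

Lift the short steel pipe off the worktop, stand it upright on the plywood bed of the marking jig, clear of the two metal jaws, and let go of it. Then push it along the bed into the V between the jaws until it sits centred against both, and keep pressing with about 12 newtons for a second, letting neither jaw take more than about 20. Leave the pipe standing there, up against both jaws, and leave the other things alone.

Things in the scene. Friction and masses are not known exactly. Their poses are not given: they have to be found in the camera images.
- pipe: the short steel pipe: 42 mm outside diameter, 52 mm tall, about 0.25 to 0.5 kg, plain round outside, open at the top, standing upright. Its origin is the centre of its underside; z points up along its axis. A tool that bears down on it while pushing makes it drag on the bed: keep the upward force on the tool small too
- jig: the marking jig, fixed: a waxed plywood bed 150 (x) x 130 (y) mm, top 12 mm above the worktop, carrying two fixed rigid aluminium jaws (jaw_c0 at +y, jaw_c1 at -y): plates 34 mm long, 12 mm thick, 48 mm high above the bed, at 45 degrees either side of the jig's x axis, an upright 90 degree V open towards -x. Origin: centre of the bed's underside; x points into the V (the push direction), z up
- bed_spot (a point): point on the bed's top on its middle line, 38 mm in -x from its centre: stand the pipe here, clear of the jaws; axes as the jig's. The jaws' place is not measured: the centre of the seated pipe is 46 to 62 mm in +x from here, up to 3 mm off the middle line. Push below their top. If the tool feels a sideways force only one jaw bears: ease it that way until the force fades
- oil_vial: small brown dropper bottle, 33 mm wide, 102 mm tall, bystander; origin at the centre of its underside
- food_tin: flat round tin, 86 mm wide, 40 mm tall, bystander; origin at the centre of its underside. It stands at the back, where wall units hang over the worktop (from x about 0.6 m, z 0.46 m up): keep the arm clear of them
- spice_jar: slim jar with a mustard-coloured lid, 42 mm wide, 96 mm tall, bystander; origin at the centre of its underside

How it is judged:
On the way, in this order (a step that is already met when the one before it is completed fails the run):
1. the pipe stands on the bed, upright, let go, at rest and clear of both jaws (z of pipe in the frame of bed_spot between -0.003 and 0.003 m and angle between pipe's own z axis and vertical below 0.04 rad and x of pipe in the frame of bed_spot below 0.045 m and contact force between pipe and jig above 0.5 N and contact force between the fingers and pipe below 0.1 N and contact force between pipe and jaw_c0 below 0.1 N and contact force between pipe and jaw_c1 below 0.1 N and linear speed of pipe below 0.02 m/s), for 0.2 s.
2. the pipe is pressed against both jaws at once with more than 2.5 N on each for half a second (contact force between pipe and jaw_c0 above 2.5 N and contact force between pipe and jaw_c1 above 2.5 N and angle between pipe's own z axis and vertical below 0.04 rad and z of pipe in the frame of bed_spot between -0.003 and 0.003 m), for 0.5 s.
At the end, for the whole second after the job is handed in: the pipe stands upright (within 0.04 rad) and at rest on the bed, within about 1.5 mm of touching both jaws, and the robot has let go of it (horizontal distance between pipe and jaw_c0 below 0.0286 m and horizontal distance between pipe and jaw_c1 below 0.0286 m and z of pipe in the frame of bed_spot between -0.003 and 0.003 m and angle between pipe's own z axis and vertical below 0.04 rad and contact force between each of the arm, the fingers and pipe below 0.1 N and linear speed of pipe below 0.01 m/s).
It fails at once if a jaw is pressed by the pipe with more than 20 N (contact force between pipe and jaw_c0 above 20 N or contact force between pipe and jaw_c1 above 20 N).
It fails at once if the pipe is tipped over (more than 0.5 rad) (angle between pipe's own z axis and vertical above 0.5 rad).
It fails at once if a bystander (dropper bottle, tin or slim jar) is moved by more than 15 mm (distance of any of oil_vial, food_tin, spice_jar from where it was at the start of the episode above 0.015 m).
It also fails if it takes over 64 s, if anything falls off the work surface, if the arm or the gripper's body presses on something with over 40 N, if the wrist force passes 120 N, or if a joint passes its speed limit or range.

ROBOT

A 6-joint arm with a two-finger parallel gripper is mounted at the origin on a cart in front of the work surface, level with it; the furniture and walls round the work are solid. World frame = base frame: x ahead of the robot, y to its left, z up, the work surface at z = 0. Lengths are in m, angles in rad, forces in N, time in s.
With the tool pointing down it reaches from about 0.35 to 0.975 m from the base axis. Payload 4.9 kg.
Tool frame: the origin (TCP) lies at the very end of the fingers, on their centre line; the grasp point (between the pads) lies 19 mm behind it; z points along the fingers, y is the line along which they close (so a half turn about z gives the same grasp; the last joint's range is limited). The gripper opens to 85 mm and grips with 20 to 120 N. Pads are 22 mm wide; open, the fingers measure 114 mm over their backs; the gripper's body (76 mm by 85 mm) begins 54 mm behind the grasp point. The pads swing forward as they close: fully open they stand 13 mm farther back than shut.
Start: joints at [1.141, 0.053, 1.613, -0, 1.476, -0.119], TCP at [0.191, 0.595, 0.231] pointing down, gripper open.
Joint ranges: [-3.01, 3.01], [-1.01, 2.22], [0.06, 2.58], [-1.02, 4.17], [0.09, 2.62], [-3.14, 3.14]. Speed limits (rad/s): [2.57, 2.57, 3.14, 3.14, 3.14, 3.14].

INTERFACE

Orientations are given as a unit quaternion [x, y, z, w].
In Python, from workcell import manip gives the robot as it stands.
- The arm moves only by the shell command python3 nudge.py 'ROWS' [FORCE]. ROWS is a JSON object with one list for each field, all of the same length, 1 to 20, a row being the entries at one place: finger_gap (the finger opening in m), x, y, z (the shift in shares of 0.8 m (1.0 is 0.8 m)), wx, wy, wz (a rotation vector in fractions of the full range, 1 being pi rad); each row shifts and turns the commanded pose from where the row before left it, along the tool's axes as they then stand; what a row does not reach is not made up. A row lasts 1/10 s, in which the tool goes at most 0.05 m and 0.15 rad, less where a joint would pass 70% of its speed; a pose out of reach is approached as far as the arm can. The fingers move at their own pace and stop on an object; FORCE is the grip in N (left out, the last holds). Time passes only in rows, so rows that do not move let the fingers close. It prints the time, the measured TCP pose, the force, the opening and the grip force at its end. Shift and turn numbers lie between -1 and 1, and a call with a number outside is refused. Input that does not fit is refused with a message, and nothing moves.
- manip.read_state(): the state, without advancing time (a new reading comes with each control period).
- manip.get_image(name): name is "side" or "top"; returns the picture (480x640x3 uint8, blue, green, red); there is no depth.
- manip.camera_model(name): a dict with "intrinsics" (3x3 intrinsics, pixels), "dist" ([k1, k2, p1, p2, k3] as OpenCV has them; the pictures are not rectified), "pose" (4x4, takes a point from camera to world coordinates). Camera axes: x right, y down, z forward; pixel columns grow to the right and rows downward; lengths in m; the calibration is good to about 2 mm. A picture is of the moment at which its call begins. camera_model takes no time and is no camera call.
- manip.sign_off(): hands the job in; it is judged then, once.
The state is a dict: "clock": time; "joint_pos": joint angles; "joint_velocities": joint speeds; "effort": joint torques, N m; "ee_pos": TCP position; "tool_rot": TCP orientation; "contact_force": force on the tool from outside, world axes, zero at the start; "wrist_torque": the same for the moment, N m; "width": finger opening in m; "grasp_force": force on a finger pad.
Only numpy, scipy, OpenCV 4.12 (cv2) and the standard library are available. Lean on these libraries where they do the work, as an engineer would, in place of code of your own. Each camera call takes 0.05 s, during which the arm holds its last target. There are 200 camera calls.

## Working session

There is one attempt and no reset: what is moved stays moved. The work goes in short steps, Python scripts to look and compute and a shell command to move; the robot and the scene stay as the last step left them, time stands still between calls to the robot, and variables do not carry over. Pictures are saved under pics/ and viewed, at most 10 in all, crops included, and the job is handed in when it is done.

```bash
ls; mkdir -p pics; cat > h.py <<'E'
import numpy as np, cv2
from workcell import manip
def ray(cam,px):
    m=manip.camera_model(cam);K=np.array(m["intrinsics"],float);d=np.array(m["dist"],float);T=np.array(m["pose"],float)
    u=cv2.undistortPoints(np.array([[px]],float),K,d)[0,0]
    return T[:3,3],T[:3,:3]@np.array([u[0],u[1],1.])
def atz(cam,px,z):
    o,r=ray(cam,px);return o+r*(z-o[2])/r[2]
def tri(c1,p1,c2,p2):
    o1,r1=ray(c1,p1);o2,r2=ray(c2,p2)
    A=np.stack([r1,-r2],1);s=np.linalg.lstsq(A,o2-o1,rcond=None)[0]
    a,b=o1+s[0]*r1,o2+s[1]*r2;return (a+b)/2,np.linalg.norm(a-b)
def proj(cam,P):
    m=manip.camera_model(cam);K=np.array(m["intrinsics"],float);T=np.linalg.inv(np.array(m["pose"],float))
    return cv2.projectPoints(np.atleast_2d(P).astype(float),cv2.Rodrigues(T[:3,:3])[0],T[:3,3],K,np.array(m["dist"],float))[0][:,0]
E
python3 - <<'E'
from h import *
for c in("side","top"):
    cv2.imwrite(f"pics/{c}0.png",manip.get_image(c)); m=manip.camera_model(c);print(c,np.round(m["pose"],3).tolist())
s=manip.read_state();print(s)
E
```

```text
nudge.py
pics
workcell.py
side [[-0.985, -0.15, 0.088, 0.426], [-0.174, 0.845, -0.506, 0.574], [0.001, -0.513, -0.858, 1.043], [0.0, 0.0, 0.0, 1.0]]
top [[-0.005, -0.997, 0.076, 0.463], [-1.0, 0.004, -0.014, 0.007], [0.013, -0.076, -0.997, 1.078], [0.0, 0.0, 0.0, 1.0]]
{'clock': 0.1, 'joint_pos': array([ 1.14102305e+00,  5.32623536e-02,  1.61413774e+00,  1.19966336e-05,
        1.47600742e+00, -1.18992816e-01]), 'joint_velocities': array([-0.00038746, -0.00163131, -0.00194681, -0.00044446,  0.00118223,
       -0.0014495 ]), 'effort': array([ 1.39150766e-04, -3.94901168e+01, -3.71363211e+01, -1.45998674e-04,
        3.92966977e-03, -2.52227039e-06]), 'ee_pos': array([0.19088465, 0.59455235, 0.23021494]), 'tool_rot': array([ 1.54766141e-01,  9.87950717e-01, -8.71867062e-04, -2.51618368e-04]), 'contact_force': array([-0.17775829,  0.21850418,  0.40704767]), 'wrist_torque': array([-0.01743322,  0.03363793,  0.0155697 ]), 'grasp_force': 0.0, 'width': 0.08547653309546632}
```

View pics/top0.png

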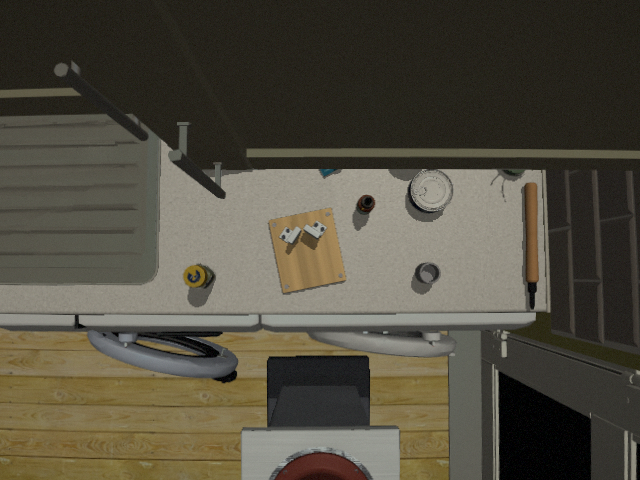

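View pics/side0.png

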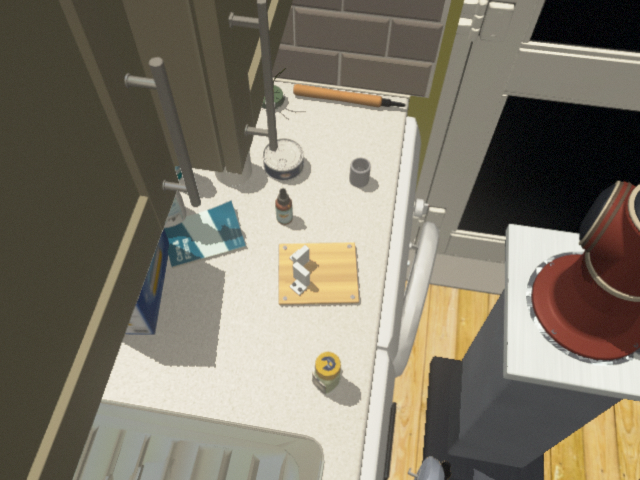

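Top view: pipe at about (428,272), jig bed corners about (269,222), (332,209), (345,279), (283,292), jaws near (290,235)/(315,229), vial (366,204), tin (431,190), jar (197,276). Side view: pipe (360,172), bed spans (278-358, 243-304), jaws at (300,257)/(300,280). I'll enlarge both.

```bash
python3 - <<'E'
import cv2,numpy as np
t=cv2.imread("pics/top0.png");s=cv2.imread("pics/side0.png")
def cr(i,x,y,w,h,k): return cv2.resize(i[y:y+h,x:x+w],None,fx=k,fy=k,interpolation=cv2.INTER_CUBIC)
# left: jig, right: pipe ; 4x
a=np.hstack([cr(t,260,200,95,100,5),cr(t,403,247,50,50,5) if 0 else np.vstack([cr(t,403,247,50,50,6),np.zeros((200,300,3),np.uint8)])])
cv2.imwrite("pics/topc.png",a)
b=np.hstack([cr(s,270,235,95,80,5),np.vstack([cr(s,335,147,50,50,6),np.zeros((100,300,3),np.uint8)])])
cv2.imwrite("pics/sidec.png",b);print(a.shape,b.shape)
E
```

```text
(500, 775, 3) (400, 775, 3)
```

View pics/topc.png

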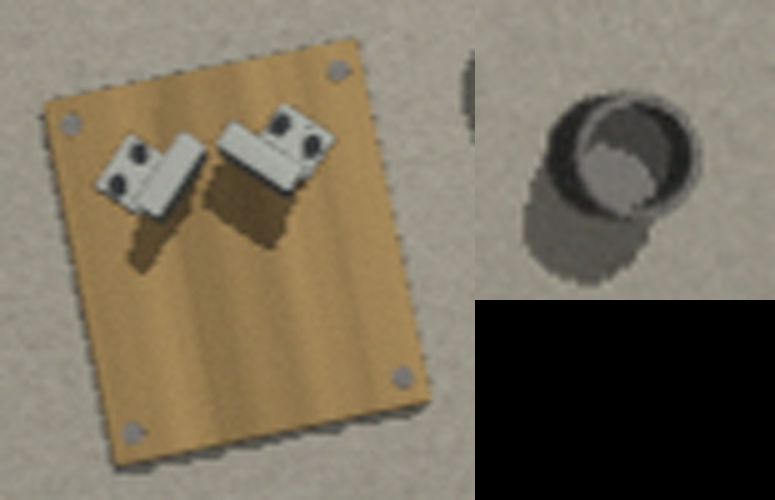

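View pics/sidec.png

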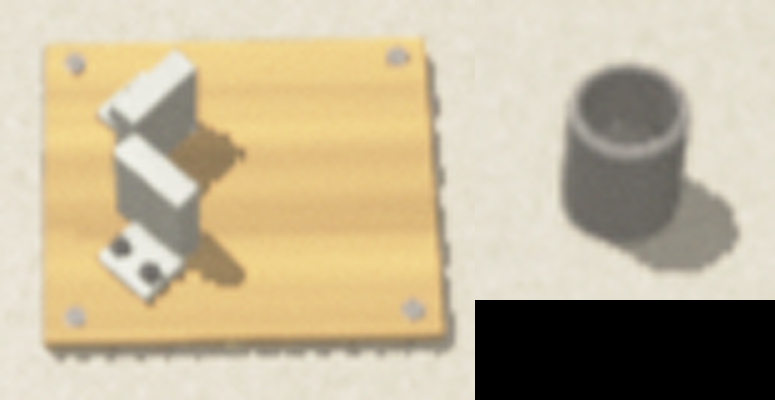

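```bash
python3 - <<'E'
from h import *
T=lambda x,y:((x+.5)/5-.5+260,(y+.5)/5-.5+200)
S=lambda x,y:((x+.5)/5-.5+270,(y+.5)/5-.5+235)
P={ 'fl':(T(43,102),S(43,345)),'fr':(T(357,40),S(42,47)),'nr':(T(429,403),S(424,38)),'nl':(T(115,465),S(442,335)),
'c0a':(T(207,150),S(130,137)),'c0o':(T(160,218),S(197,187)),'c1a':(T(218,140),S(130,128)),'c1o':(T(290,193),S(197,68)),
'pipe':((403+163/6-.4,247+155/6-.4),(335+153/6-.4,147+111/6-.4))}
R={}
for k,(a,b) in P.items():
    p,g=tri('top',a,'side',b);R[k]=p;print(k,p.round(4),'gap',round(g,4))
tz=[atz('top',P[k][0],.012) for k in('fl','fr','nr','nl')];sz=[atz('side',P[k][1],.012) for k in('fl','fr','nr','nl')]
for C in(tz,sz):
    C=np.array(C);fl,fr,nr,nl=C;c=C.mean(0);x=(fl+fr-nr-nl);yaw=np.arctan2(x[1],x[0]);y=(fl+nl-fr-nr);
    print('c',c.round(4),'len',np.linalg.norm(x)/2,np.linalg.norm(y)/2,'yaw',yaw,np.arctan2(-y[0],y[1]))
print('pipe at z .052',atz('top',P['pipe'][0],.052),atz('side',P['pipe'][1],.052))
for k in('c0a','c0o','c1a','c1o'):print(k,atz('top',P[k][0],.06).round(4),atz('side',P[k][1],.06).round(4))
print(R['c0o']-R['c0a'],R['c1o']-R['c1a'])
E
```

```text
fl [0.5723 0.1029 0.009 ] gap 0.0005
fr [ 0.5981 -0.0241  0.0078] gap 0.0023
nr [ 0.4509 -0.0519  0.012 ] gap 0.0015
nl [0.4266 0.0737 0.0105] gap 0.0011
c0a [0.5499 0.0355 0.0552] gap 0.003
c0o [0.5226 0.0535 0.0583] gap 0.0011
c1a [0.5524 0.0312 0.054 ] gap 0.0001
c1o [0.5318 0.0035 0.0575] gap 0.0006
pipe [ 0.4647 -0.2143  0.0486] gap 0.0004
c [0.5111 0.0251 0.012 ] len 0.14872194485769707 0.1284561041207143 yaw 0.19260562318274463 0.19082011957228412
c [0.5123 0.0263 0.012 ] len 0.14904637277426816 0.1287037318227226 yaw 0.20268925980652833 0.19898070318058686
pipe at z .052 [ 0.46443097 -0.2136008   0.052     ] [ 0.46474061 -0.21160425  0.052     ]
c0a [0.548  0.0353 0.06  ] [0.5509 0.0382 0.06  ]
c0o [0.5219 0.0534 0.06  ] [0.5229 0.0544 0.06  ]
c1a [0.5519 0.031  0.06  ] [0.5516 0.0345 0.06  ]
c1o [0.5313 0.0035 0.06  ] [0.5318 0.0049 0.06  ]
[-0.02737709  0.01793955  0.00306092] [-0.02056908 -0.02770893  0.00346535]
```

Units first: shifts go in shares of 0.8 m and turns go in shares of pi rad. So -0.05 m / 0.8 = -0.0625, -0.04 m / 0.8 = -0.05, -0.127 rad / 3.1416 = -0.0404.

```bash
python3 nudge.py '{"finger_gap": [0.085,0.085,0.085,0.085,0.085,0.085,0.085,0.085,0.085,0.085,0.085,0.085,0.085,0.085,0.085,0.085],"x": [0,0,0,0,-0.05,-0.05,-0.0375,0,0,0,0,0,0,0,0,0],"y": [0,0,0,0,0,-0.0375,-0.05,-0.0625,-0.0625,-0.0625,-0.0625,-0.0625,-0.0625,-0.0625,-0.0625,-0.0625],"z": [0,0,0,0,0,0,0,0,0,0,0,0,0,0,0,0],"wx": [0,0,0,0,0,0,0,0,0,0,0,0,0,0,0,0],"wy": [0,0,0,0,0,0,0,0,0,0,0,0,0,0,0,0],"wz": [-0.0404,-0.0404,-0.0404,-0.0404,0,0,0,0,0,0,0,0,0,0,0,0]}' 30
cat > go.py <<'E'
import sys
from h import *
from scipy.spatial.transform import Rotation as Ro
s=manip.read_state();R=Ro.from_quat(s["tool_rot"]);t=np.array([float(v) for v in sys.argv[1:4]])
v=np.array([-.195,.981,0]);v/=np.linalg.norm(v)
Rt=np.stack([np.cross(v,[0,0,-1]),v,[0,0,-1]],1)
print("clk",s["clock"],"pos",s["ee_pos"].round(4),"tool-delta",R.inv().apply(t-s["ee_pos"]).round(4),"rotvec err",(R.inv()*Ro.from_matrix(Rt)).as_rotvec().round(4))
E
python3 go.py .4646 -.2127 .011
```

```text
clock: 1.7
ee_pos: [0.4005, 0.1048, 0.231]
tool_rot: [-0.099, 0.995, -0.0, 0.0]
contact_force: [1.1, -0.6, 0.4]
width: 0.0852
grasp_force: 0.0
clk 1.7 pos [0.4005 0.1048 0.231 ] tool-delta [-0.0004 -0.3239  0.22  ] rotvec err [-0.0001  0.0003  0.0015]
```

Converted, -0.05 m / 0.8 = -0.0625, -0.04 m / 0.8 = -0.05.

```bash
python3 nudge.py '{"finger_gap": [0.085,0.085,0.085,0.085,0.085,0.085,0.085,0.085,0.085,0.085],"x": [0,0,0,0,0,0,0,0,0,0],"y": [-0.0625,-0.0625,-0.0625,-0.0625,-0.0625,-0.05,-0.025,0,0,0],"z": [0,0,0,0,0,0.0375,0.05,0.05,0,0],"wx": [0,0,0,0,0,0,0,0,0,0],"wy": [0,0,0,0,0,0,0,0,0,0],"wz": [0,0,0,0,0,0,0,0,0,0]}'
python3 go.py .4646 -.2127 .011
python3 - <<'E'
from h import *
out=[]
for c in("top","side"):
    i=manip.get_image(c);p=proj(c,[.4646,-.2127,.05])[0].astype(int);x,y=p-[40,50]
    out.append(cv2.resize(i[y:y+100,x:x+80],None,fx=5,fy=5,interpolation=2))
cv2.imwrite("pics/pre.png",np.hstack(out))
E
```

```text
clock: 2.7
ee_pos: [0.4611, -0.1968, 0.1209]
tool_rot: [-0.099, 0.995, 0.001, -0.001]
contact_force: [0.4, 0.3, 0.4]
width: 0.0849
grasp_force: 0.0
clk 2.7 pos [ 0.4611 -0.1968  0.1209] tool-delta [-0.0005 -0.0164  0.1099] rotvec err [ 0.0016 -0.0016  0.0011]
```

View pics/pre.png

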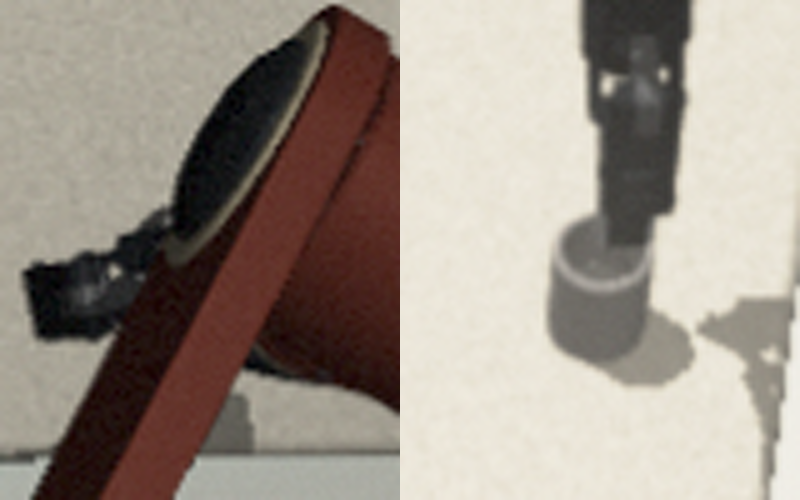

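The side crop shows the near (+y) finger over the pipe rim (pipe at about (600,290) in the right panel), consistent with the 16 mm still to go in −y. Shift, then descend.

Converted, 0.03 m / 0.8 = 0.0375, 0.02 m / 0.8 = 0.025, -0.0016 rad / 3.1416 = -0.0005.

```bash
python3 nudge.py '{"finger_gap": [0.085,0.085,0.085,0.085,0.085,0.085,0.085,0.085],"x": [0,0,0,0,0,0,0,0],"y": [-0.0206,0,0,0,0,0,0,0],"z": [0,0,0.0375,0.0375,0.0375,0.025,0,0],"wx": [0.0005,0,0,0,0,0,0,0],"wy": [-0.0005,0,0,0,0,0,0,0],"wz": [0,0,0,0,0,0,0,0]}'
python3 go.py .4646 -.2127 .011
```

```text
clock: 3.6
ee_pos: [0.4657, -0.2141, 0.0122]
tool_rot: [-0.098, 0.995, -0.001, 0.001]
contact_force: [0.5, -0.4, -0.5]
width: 0.0851
grasp_force: 0.0
clk 3.6 pos [ 0.4657 -0.2141  0.0122] tool-delta [0.0008 0.0016 0.0012] rotvec err [-0.0023  0.0023  0.0009]
```

Converted, 0.001 m / 0.8 = 0.0013.

```bash
python3 nudge.py '{"finger_gap": [0.06,0.04,0.03,0.03,0.03,0.03,0.03],"x": [0,0,0,0,0,0,0],"y": [0.0013,0,0,0,0,0,0],"z": [0,0,0,0,0,0,0],"wx": [0,0,0,0,0,0,0],"wy": [0,0,0,0,0,0,0],"wz": [0,0,0,0,0,0,0]}' 40
python3 go.py .4646 -.2127 .011
```

```text
clock: 4.3
ee_pos: [0.4658, -0.2133, 0.0127]
tool_rot: [-0.098, 0.995, -0.001, 0.002]
contact_force: [-1.0, -0.7, 6.1]
width: 0.0411
grasp_force: 40.4
clk 4.3 pos [ 0.4658 -0.2133  0.0127] tool-delta [0.0011 0.0009 0.0017] rotvec err [-0.0031  0.003   0.001 ]
```

Converted, -0.03 m / 0.8 = -0.0375, -0.02 m / 0.8 = -0.025.

```bash
python3 nudge.py '{"finger_gap": [0.03,0.03,0.03,0.03,0.03,0.03],"x": [0,0,0,0,0,0],"y": [0,0,0,0,0,0],"z": [-0.0125,-0.025,-0.0375,-0.0375,0,0],"wx": [0,0,0,0,0,0],"wy": [0,0,0,0,0,0],"wz": [0,0,0,0,0,0]}'
python3 go.py .4744 .0183 .0247
```

```text
clock: 4.9
ee_pos: [0.4645, -0.2124, 0.1011]
tool_rot: [-0.098, 0.995, -0.001, 0.001]
contact_force: [-0.8, -0.7, -3.7]
width: 0.0416
grasp_force: 41.2
clk 4.9 pos [ 0.4645 -0.2124  0.1011] tool-delta [-0.0548  0.2244  0.0762] rotvec err [-0.0017  0.0017  0.001 ]
```

Converted, 0.04 m / 0.8 = 0.05, 0.03 m / 0.8 = 0.0375.

```bash
python3 nudge.py '{"finger_gap": [0.03,0.03,0.03,0.03,0.03,0.03,0.03,0.03,0.03,0.03,0.03,0.03],"x": [0,-0.0125,-0.0125,-0.0125,-0.0125,-0.0125,-0.0063,0,0,0,0,0],"y": [0.025,0.05,0.05,0.05,0.05,0.0375,0.0175,0,0,0,0,0],"z": [0,0,0,0,0,0,0,0.025,0.025,0,0,0],"wx": [0,0,0,0,0,0,0,0,0,0,0,0],"wy": [0,0,0,0,0,0,0,0,0,0,0,0],"wz": [0,0,0,0,0,0,0,0,0,0,0,0]}'
python3 go.py .4744 .0183 .0247
python3 - <<'E'
from h import *
out=[]
for c in("top","side"):
    i=manip.get_image(c);p=proj(c,[.49,.02,.05])[0].astype(int);x,y=p-[40,50]
    print(c,x,y);out.append(cv2.resize(i[y:y+100,x:x+80],None,fx=5,fy=5,interpolation=2))
cv2.imwrite("pics/pl.png",np.hstack(out))
E
```

```text
clock: 6.1
ee_pos: [0.4749, 0.018, 0.0614]
tool_rot: [-0.098, 0.995, -0.001, 0.001]
contact_force: [-1.5, 0.2, -2.6]
width: 0.0412
grasp_force: 41.5
clk 6.1 pos [0.4749 0.018  0.0614] tool-delta [0.0005 0.0005 0.0367] rotvec err [-0.0016  0.0019  0.0009]
top 269 209
side 289 211
```

View pics/pl.png

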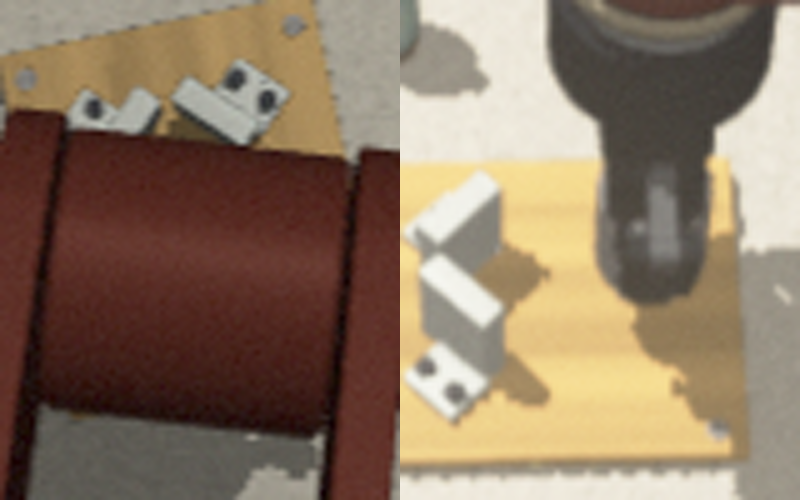

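The gripper hides the pipe in both views, but in the side crop it stands at about (655,250), well clear of the jaws (right edge about 505). Lowering while watching the force.

Converted, 0.015 m / 0.8 = 0.0188, 0.01 m / 0.8 = 0.0125.

```bash
python3 nudge.py '{"finger_gap": [0.03,0.03,0.03,0.03,0.03,0.03,0.03],"x": [0,0,0,0,0,0,0],"y": [0,0,0,0,0,0,0],"z": [0.0188,0.0125,0.0075,0.0038,0,0,0],"wx": [0,0,0,0,0,0,0],"wy": [0,0,0,0,0,0,0],"wz": [0,0,0,0,0,0,0]}'
python3 go.py .4744 .0183 .0247
```

```text
clock: 6.9
ee_pos: [0.4753, 0.0178, 0.0275]
tool_rot: [-0.098, 0.995, -0.001, 0.001]
contact_force: [0.0, -0.8, -2.3]
width: 0.0411
grasp_force: 41.5
clk 6.9 pos [0.4753 0.0178 0.0275] tool-delta [0.0008 0.0007 0.0028] rotvec err [-0.0019  0.0025  0.001 ]
```

Converted, 0.001 m / 0.8 = 0.0013.

```bash
python3 nudge.py '{"finger_gap": [0.03,0.03,0.03,0.03],"x": [0,0,0,0],"y": [0,0,0,0],"z": [0.0013,0.0013,0,0],"wx": [0,0,0,0],"wy": [0,0,0,0],"wz": [0,0,0,0]}'; python3 nudge.py '{"finger_gap": [0.03,0.03,0.03],"x": [0,0,0],"y": [0,0,0],"z": [0.0013,0,0],"wx": [0,0,0],"wy": [0,0,0],"wz": [0,0,0]}'
```

```text
clock: 7.3
ee_pos: [0.4748, 0.0178, 0.025]
tool_rot: [-0.098, 0.995, -0.001, 0.001]
contact_force: [-0.3, 0.1, -2.6]
width: 0.0412
grasp_force: 41.5
clock: 7.6
ee_pos: [0.4754, 0.0177, 0.0247]
tool_rot: [-0.098, 0.995, -0.001, 0.001]
contact_force: [-2.1, 0.3, 3.8]
width: 0.041
grasp_force: 42.0
```

Touchdown (force turned upward). Release, raise, back off behind the pipe.

Converted, 0.04 m / 0.8 = 0.05, -0.03 m / 0.8 = -0.0375.

```bash
python3 nudge.py '{"finger_gap": [0.044,0.05,0.07,0.085,0.085,0.085,0.085,0.085,0.085,0.085,0.03,0.0,0,0,0],"x": [0,0,0,0,0,0,0,0,0.05,0.05,0.05,0.025,0,0,0],"y": [0,0,0,0,0,0,0,0,0,0,0,0,0,0,0],"z": [0,0,0,0,0,-0.025,-0.0375,-0.0375,0,0,0,0,0,0,0],"wx": [0,0,0,0,0,0,0,0,0,0,0,0,0,0,0],"wy": [0,0,0,0,0,0,0,0,0,0,0,0,0,0,0],"wz": [0,0,0,0,0,0,0,0,0,0,0,0,0,0,0]}'
python3 - <<'E'
from h import *
out=[]
for c in("top","side"):
    i=manip.get_image(c);p=proj(c,[.49,.02,.05])[0].astype(int);x,y=p-[40,50]
    print(c,x,y);out.append(cv2.resize(i[y:y+100,x:x+80],None,fx=5,fy=5,interpolation=2))
cv2.imwrite("pics/rel.png",np.hstack(out))
E
```

```text
clock: 9.1
ee_pos: [0.3383, -0.0095, 0.1043]
tool_rot: [-0.099, 0.995, -0.001, 0.001]
contact_force: [0.4, -0.2, -0.5]
width: 0.0122
grasp_force: 0.0
top 269 209
side 289 211
```

View pics/rel.png

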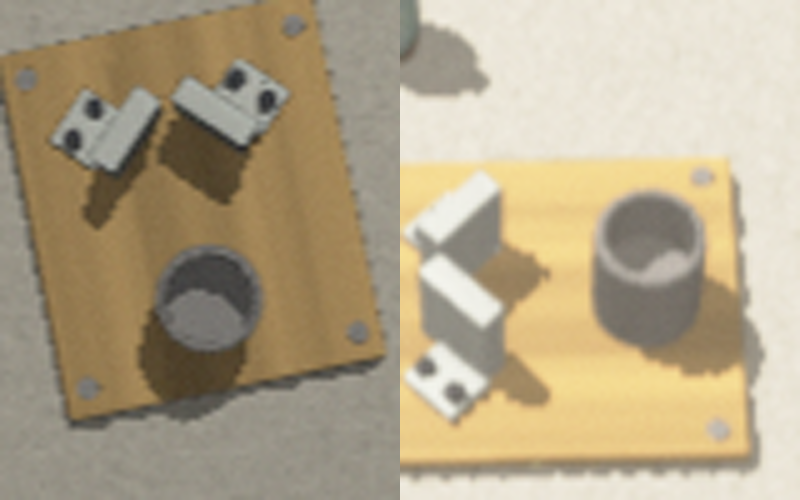

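The pipe stands upright at the spot: rim centre at about (208,299) in the top crop and (248,236) in the side crop, clear of both jaws.

```bash
python3 - <<'E'
from h import *
T=lambda x,y:((x+.5)/5-.5+269,(y+.5)/5-.5+209)
S=lambda x,y:((x+.5)/5-.5+289,(y+.5)/5-.5+211)
u=np.array([.981,.195]);v=np.array([-.195,.981]);c=np.array([.5117,.0257])
f=lambda p:np.round([(p[:2]-c)@u,(p[:2]-c)@v],4)
print('tri',tri('top',T(208,299),'side',S(248,236)))
for cam,Q,pp,c0,c1 in(('top',T,(208,299),[(162,103),(115,172)],[(172,97),(246,147)]),('side',S,(248,236),[(32,252),(102,304)],[(34,244),(101,184)])):
    P=f(atz(cam,Q(*pp),.064)); a=np.mean([f(atz(cam,Q(*q),.06)) for q in c0],0);b=np.mean([f(atz(cam,Q(*q),.06)) for q in c1],0)
    s0=a.sum();s1=b[0]-b[1];print(cam,'pipe uv',P,'world',atz(cam,Q(*pp),.064).round(4),'jaws',a.round(4),b.round(4),'seat uv',(s0+s1)/2-.0297,(s0-s1)/2)
E
python3 go.py .4744 .0183 .03
```

```text
tri (array([0.47421982, 0.01787692, 0.06378385]), np.float64(0.0014390914794931366))
top pipe uv [-0.039  -0.0003] world [0.4735 0.0178 0.064 ] jaws [0.027  0.0136] [ 0.0275 -0.0141] seat uv 0.011449999999999998 -0.000449999999999999
side pipe uv [-0.0376 -0.0003] world [0.4749 0.018  0.064 ] jaws [0.0292 0.0136] [ 0.0286 -0.0134] seat uv 0.012750000000000001 0.0003999999999999976
clk 9.2 pos [ 0.3381 -0.0094  0.104 ] tool-delta [-0.139   0.0005  0.0742] rotvec err [-0.0014  0.0013  0.0015]
```

Converted, -0.04 m / 0.8 = -0.05, 0.035 m / 0.8 = 0.0438, -0.1 rad / 3.1416 = -0.0318.

```bash
python3 nudge.py '{"finger_gap": [0,0,0,0,0,0,0,0],"x": [-0.05,0,0,0,0,0,0,0],"y": [0,0,0,0,0,0,0,0],"z": [0,0.0438,0.05,0,0,0,0,0],"wx": [0,0,0,0,0,0,0,0],"wy": [0,0,0,-0.0318,0,0,0,0],"wz": [0,0,0,0,0,0,0,0]}'
cat > st.py <<'E'
from h import *
s=manip.read_state();u=np.array([.981,.195]);v=np.array([-.195,.981]);d=s["ee_pos"][:2]-[.5117,.0257];F=s["contact_force"]
print("clk",round(s["clock"],2),"uv",(d@u).round(4),(d@v).round(4),"z",s["ee_pos"][2].round(4),"Fu,v,z",(F[:2]@u).round(2),(F[:2]@v).round(2),F[2].round(2),"w",s["width"].round(4))
E
python3 st.py;python3 go.py .4744 .0183 .03
```

```text
clock: 10.0
ee_pos: [0.3789, -0.0022, 0.0313]
tool_rot: [-0.099, 0.994, 0.003, 0.053]
contact_force: [-0.1, 0.5, 0.1]
width: 0.0
grasp_force: 0.0
clk 10.0 pos [ 0.3789 -0.0022  0.0313] tool-delta [-0.0969  0.0014  0.0116] rotvec err [-0.0036  0.1056  0.0014]Traceback (most recent call last):
  File "st.py", line 3, in <module>
    print("clk",round(s["clock"],2),"uv",(d@u).round(4),(d@v).round(4),"z",s["ee_pos"][2].round(4),"Fu,v,z",(F[:2]@u).round(2),(F[:2]@v).round(2),F[2].round(2),"w",s["width"].round(4))
                                                                                                                                                                    ^^^^^^^^^^^^^^^^
AttributeError: 'float' object has no attribute 'round'
```

Converted, -0.02 m / 0.8 = -0.025, 0.001 m / 0.8 = 0.0013.

```bash
sed -i 's/s\["width"\].round(4)/round(s["width"],4)/' st.py
python3 nudge.py '{"finger_gap": [0,0,0,0,0,0,0],"x": [-0.025,-0.025,-0.0125,-0.005,0,0,0],"y": [0.0013,0,0,0,0,0,0],"z": [0.0025,0.0025,0.0013,0,0,0,0],"wx": [0,0,0,0,0,0,0],"wy": [0,0,0,0,0,0,0],"wz": [0,0,0,0,0,0,0]}' >/dev/null; python3 st.py
```

```text
clk 10.7 uv -0.0839 0.0004 z 0.0294 Fu,v,z 0.59 0.69 -0.15 w 0.0001
```

Converted, -0.004 m / 0.8 = -0.005, -0.003 m / 0.8 = -0.0038.

```bash
python3 nudge.py '{"finger_gap": [0,0,0,0,0,0,0,0],"x": [-0.005,-0.005,-0.0038,-0.0038,-0.0038,-0.0038,0,0],"y": [0,0,0,0,0,0,0,0],"z": [0.0005,0.0005,0.0004,0.0004,0.0004,0.0004,0,0],"wx": [0,0,0,0,0,0,0,0],"wy": [0,0,0,0,0,0,0,0],"wz": [0,0,0,0,0,0,0,0]}' >/dev/null; python3 st.py
python3 nudge.py '{"finger_gap": [0,0,0,0,0,0,0,0,0],"x": [-0.0025,-0.005,-0.005,-0.005,-0.005,-0.005,-0.0025,0,0],"y": [0,0,0,0,0,0,0,0,0],"z": [0.0003,0.0005,0.0005,0.0005,0.0005,0.0005,0.0003,0,0],"wx": [0,0,0,0,0,0,0,0,0],"wy": [0,0,0,0,0,0,0,0,0],"wz": [0,0,0,0,0,0,0,0,0]}' >/dev/null; python3 st.py
python3 - <<'E'
from h import *
out=[]
for c in("top","side"):
    i=manip.get_image(c);p=proj(c,[.49,.02,.05])[0].astype(int);x,y=p-[40,50]
    out.append(cv2.resize(i[y:y+100,x:x+80],None,fx=5,fy=5,interpolation=2))
cv2.imwrite("pics/push.png",np.hstack(out))
E
```

```text
clk 11.5 uv -0.0632 0.0004 z 0.0294 Fu,v,z 0.66 -0.39 -0.66 w 0.0002
clk 12.4 uv -0.0389 0.0004 z 0.0297 Fu,v,z 0.75 -0.74 -0.13 w -0.0001
```

View pics/push.png

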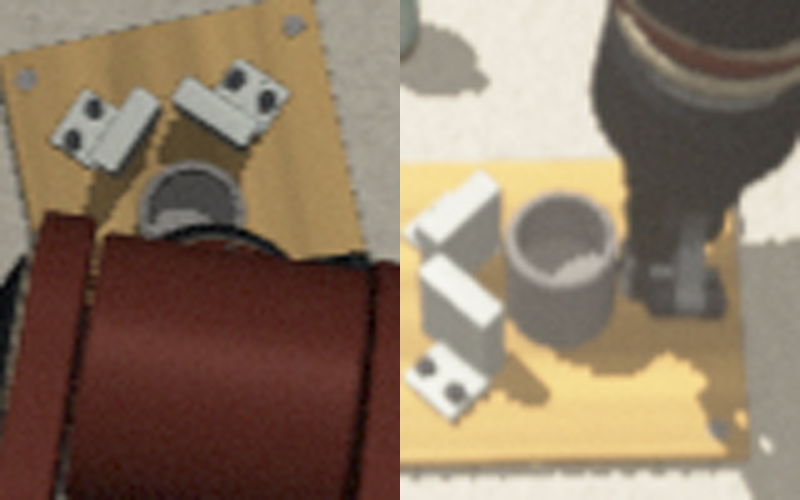

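Pushing works: pipe upright in front of the fingers, rim centre at about (191,212) in the top crop and (160,238) in the side crop, a bit short of the jaws.

Converted, -0.003 m / 0.8 = -0.0038, -0.002 m / 0.8 = -0.0025.

```bash
python3 - <<'E'
from h import *
T=lambda x,y:((x+.5)/5-.5+269,(y+.5)/5-.5+209)
S=lambda x,y:((x+.5)/5-.5+289,(y+.5)/5-.5+211)
u=np.array([.981,.195]);v=np.array([-.195,.981]);c=np.array([.5117,.0257])
for q in(atz('top',T(191,212),.064),atz('side',S(160,238),.064)): print((q[:2]-c)@u,(q[:2]-c)@v)
E
python3 nudge.py '{"finger_gap": [0,0,0,0,0,0],"x": [-0.0038,-0.0038,-0.0025,-0.0013,0,0],"y": [0,0,0,0,0,0],"z": [0.0004,0.0004,0.0003,0.0001,0,0],"wx": [0,0,0,0,0,0],"wy": [0,0,0,0,0,0],"wz": [0,0,0,0,0,0]}' >/dev/null; python3 st.py
```

```text
-0.005221155515827105 -0.0004965705787793166
-0.005202754994038933 -0.00017467503814463174
clk 13.1 uv -0.03 0.0004 z 0.0295 Fu,v,z -1.09 -0.63 0.34 w -0.0002
```

Converted, -0.002 m / 0.8 = -0.0025, -0.001 m / 0.8 = -0.0013.

```bash
python3 nudge.py '{"finger_gap": [0,0,0,0,0],"x": [-0.0025,-0.0025,-0.0013,0,0],"y": [0,0,0,0,0],"z": [0.0003,0.0003,0.0001,0,0],"wx": [0,0,0,0,0],"wy": [0,0,0,0,0],"wz": [0,0,0,0,0]}' >/dev/null; python3 st.py
python3 nudge.py '{"finger_gap": [0,0,0],"x": [-0.0013,0,0],"y": [0,0,0],"z": [0.0001,0,0],"wx": [0,0,0],"wy": [0,0,0],"wz": [0,0,0]}' >/dev/null; python3 st.py
```

```text
clk 13.6 uv -0.025 0.0004 z 0.0295 Fu,v,z -0.12 0.25 -0.62 w -0.0002
clk 13.9 uv -0.0241 0.0004 z 0.0295 Fu,v,z -0.59 0.28 -0.38 w -0.0001
```

Converted, -0.001 m / 0.8 = -0.0013, 0.0001 m / 0.8 = 0.0001.

```bash
python3 nudge.py '{"finger_gap": [0,0,0],"x": [-0.0013,0,0],"y": [0,0,0],"z": [0.0001,0,0],"wx": [0,0,0],"wy": [0,0,0],"wz": [0,0,0]}' >/dev/null; python3 st.py
```

```text
clk 14.2 uv -0.0231 0.0004 z 0.0295 Fu,v,z -0.53 0.3 0.42 w 0.0004
```

Converted, -0.0007 m / 0.8 = -0.0009, 0.0001 m / 0.8 = 0.0001.

```bash
python3 nudge.py '{"finger_gap": [0,0,0],"x": [-0.0009,0,0],"y": [0,0,0],"z": [0.0001,0,0],"wx": [0,0,0],"wy": [0,0,0],"wz": [0,0,0]}' >/dev/null; python3 st.py
```

```text
clk 14.5 uv -0.0227 0.0005 z 0.0294 Fu,v,z -3.59 0.09 1.68 w -0.0001
```

Converted, -0.0007 m / 0.8 = -0.0009, 0.0001 m / 0.8 = 0.0001.

```bash
python3 nudge.py '{"finger_gap": [0,0,0],"x": [-0.0009,0,0],"y": [0,0,0],"z": [0.0001,0,0],"wx": [0,0,0],"wy": [0,0,0],"wz": [0,0,0]}' >/dev/null; python3 st.py
```

```text
clk 14.8 uv -0.0225 0.0006 z 0.0293 Fu,v,z -6.33 1.07 4.18 w 0.0001
```

Converted, -0.0005 m / 0.8 = -0.0006, 0.0001 m / 0.8 = 0.0001.

```bash
python3 nudge.py '{"finger_gap": [0,0,0],"x": [-0.0006,0,0],"y": [0,0,0],"z": [0.0001,0,0],"wx": [0,0,0],"wy": [0,0,0],"wz": [0,0,0]}' >/dev/null; python3 st.py
```

```text
clk 15.1 uv -0.0224 0.0007 z 0.0293 Fu,v,z -7.49 0.23 6.24 w 0.0002
```

Converted, -0.0006 m / 0.8 = -0.0008, -0.0003 m / 0.8 = -0.0004.

```bash
python3 nudge.py '{"finger_gap": [0,0,0],"x": [-0.0004,0,0],"y": [0.0003,0,0],"z": [-0.0008,0,0],"wx": [0,0,0],"wy": [0,0,0],"wz": [0,0,0]}' >/dev/null; python3 st.py
```

```text
clk 15.4 uv -0.0221 0.0011 z 0.0294 Fu,v,z -4.17 0.67 3.87 w 0.0
```

Converted, -0.0004 m / 0.8 = -0.0005.

```bash
python3 nudge.py '{"finger_gap": [0,0,0],"x": [-0.0005,0,0],"y": [0,0,0],"z": [-0.0005,0,0],"wx": [0,0,0],"wy": [0,0,0],"wz": [0,0,0]}' >/dev/null; python3 st.py
```

```text
clk 15.7 uv -0.022 0.0012 z 0.0295 Fu,v,z -5.79 0.58 1.11 w -0.0003
```

Converted, -0.0005 m / 0.8 = -0.0006, 0.0002 m / 0.8 = 0.0003.

```bash
python3 nudge.py '{"finger_gap": [0,0,0],"x": [-0.0006,0,0],"y": [0.0003,0,0],"z": [-0.0001,0,0],"wx": [0,0,0],"wy": [0,0,0],"wz": [0,0,0]}' >/dev/null; python3 st.py
```

```text
clk 16.0 uv -0.0218 0.0015 z 0.0295 Fu,v,z -5.53 1.83 1.52 w 0.0001
```

Converted, -0.0005 m / 0.8 = -0.0006, -0.0002 m / 0.8 = -0.0003.

```bash
python3 nudge.py '{"finger_gap": [0,0,0],"x": [-0.0006,0,0],"y": [0,0,0],"z": [-0.0003,0,0],"wx": [0,0,0],"wy": [0,0,0],"wz": [0,0,0]}' >/dev/null; python3 st.py
```

```text
clk 16.3 uv -0.0216 0.0017 z 0.0295 Fu,v,z -5.84 2.35 0.82 w -0.0001
```

Converted, -0.0004 m / 0.8 = -0.0005, -0.0002 m / 0.8 = -0.0003.

```bash
python3 nudge.py '{"finger_gap": [0,0,0],"x": [-0.0005,0,0],"y": [0,0,0],"z": [-0.0003,0,0],"wx": [0,0,0],"wy": [0,0,0],"wz": [0,0,0]}' >/dev/null; python3 st.py
```

```text
clk 16.6 uv -0.0215 0.0018 z 0.0295 Fu,v,z -7.58 1.36 0.76 w -0.0001
```

Only jaw_c1 bears (the tool feels +v), so ease towards +v.

Converted, 0.0005 m / 0.8 = 0.0006.

```bash
python3 nudge.py '{"finger_gap": [0,0,0],"x": [0,0,0],"y": [0.0006,0,0],"z": [0,0,0],"wx": [0,0,0],"wy": [0,0,0],"wz": [0,0,0]}' >/dev/null; python3 st.py
```

```text
clk 16.9 uv -0.0214 0.002 z 0.0295 Fu,v,z -6.59 0.4 -0.07 w 0.0002
```

Converted, 0.0005 m / 0.8 = 0.0006.

```bash
python3 nudge.py '{"finger_gap": [0,0,0],"x": [0,0,0],"y": [0.0006,0,0],"z": [0,0,0],"wx": [0,0,0],"wy": [0,0,0],"wz": [0,0,0]}' >/dev/null; python3 st.py
```

```text
clk 17.2 uv -0.0214 0.0021 z 0.0295 Fu,v,z -6.03 -0.75 -0.23 w 0.0001
```

Converted, 0.0004 m / 0.8 = 0.0005, -0.0003 m / 0.8 = -0.0004.

```bash
python3 nudge.py '{"finger_gap": [0,0,0],"x": [-0.0004,0,0],"y": [0.0005,0,0],"z": [0,0,0],"wx": [0,0,0],"wy": [0,0,0],"wz": [0,0,0]}' >/dev/null; python3 st.py
```

```text
clk 17.5 uv -0.0214 0.0022 z 0.0295 Fu,v,z -7.66 -2.57 0.65 w -0.0002
```

Now u has stopped and the side force has reversed: seated. Take back a little sideways and press up to 12 N.

Converted, -0.0007 m / 0.8 = -0.0009, -0.0004 m / 0.8 = -0.0005.

```bash
python3 nudge.py '{"finger_gap": [0,0,0],"x": [-0.0005,0,0],"y": [-0.0009,0,0],"z": [0,0,0],"wx": [0,0,0],"wy": [0,0,0],"wz": [0,0,0]}' >/dev/null; python3 st.py
```

```text
clk 17.8 uv -0.0213 0.002 z 0.0295 Fu,v,z -8.75 -0.18 2.53 w 0.0002
```

Converted, -0.0004 m / 0.8 = -0.0005, -0.0001 m / 0.8 = -0.0001.

```bash
python3 nudge.py '{"finger_gap": [0,0,0],"x": [-0.0005,0,0],"y": [0,0,0],"z": [-0.0001,0,0],"wx": [0,0,0],"wy": [0,0,0],"wz": [0,0,0]}' >/dev/null; python3 st.py
```

```text
clk 18.1 uv -0.0213 0.002 z 0.0295 Fu,v,z -9.95 -0.16 2.25 w -0.0004
```

Converted, -0.0004 m / 0.8 = -0.0005, -0.0001 m / 0.8 = -0.0001.

```bash
python3 nudge.py '{"finger_gap": [0,0,0],"x": [-0.0005,0,0],"y": [0,0,0],"z": [-0.0001,0,0],"wx": [0,0,0],"wy": [0,0,0],"wz": [0,0,0]}' >/dev/null; python3 st.py
```

```text
clk 18.4 uv -0.0213 0.002 z 0.0295 Fu,v,z -10.59 -0.04 3.91 w 0.0002
```

Converted, -0.0005 m / 0.8 = -0.0006, -0.0004 m / 0.8 = -0.0005.

```bash
python3 nudge.py '{"finger_gap": [0,0,0],"x": [-0.0006,0,0],"y": [0,0,0],"z": [-0.0005,0,0],"wx": [0,0,0],"wy": [0,0,0],"wz": [0,0,0]}' >/dev/null; python3 st.py; python3 nudge.py '{"finger_gap": [0,0,0,0,0,0,0,0,0,0,0],"x": [0,0,0,0,0,0,0,0,0,0,0],"y": [0,0,0,0,0,0,0,0,0,0,0],"z": [0,0,0,0,0,0,0,0,0,0,0],"wx": [0,0,0,0,0,0,0,0,0,0,0],"wy": [0,0,0,0,0,0,0,0,0,0,0],"wz": [0,0,0,0,0,0,0,0,0,0,0]}' >/dev/null; python3 st.py
```

```text
clk 18.7 uv -0.0213 0.0021 z 0.0295 Fu,v,z -10.72 -1.96 2.16 w 0.0001
clk 19.8 uv -0.0213 0.0021 z 0.0296 Fu,v,z -11.15 -0.78 2.3 w 0.0002
```

Held ~11 N with balanced sides. Back off gently and look.

Converted, 0.04 m / 0.8 = 0.05, -0.03 m / 0.8 = -0.0375.

```bash
python3 nudge.py '{"finger_gap": [0,0,0,0,0,0,0,0,0,0,0],"x": [0.0013,0.0025,0.0038,0.0125,0.0375,0.05,0.05,0,0,0,0],"y": [0,0,0,0,0,0,0,0,0,0,0],"z": [0,0,0,-0.0013,-0.0038,-0.005,-0.005,-0.0375,0,0,0],"wx": [0,0,0,0,0,0,0,0,0,0,0],"wy": [0,0,0,0,0,0,0,0,0,0,0],"wz": [0,0,0,0,0,0,0,0,0,0,0]}' >/dev/null; python3 st.py
python3 - <<'E'
from h import *
out=[]
for c in("top","side"):
    i=manip.get_image(c);p=proj(c,[.51,.02,.05])[0].astype(int);x,y=p-[40,50]
    print(c,x,y);out.append(cv2.resize(i[y:y+100,x:x+80],None,fx=5,fy=5,interpolation=2))
cv2.imwrite("pics/end.png",np.hstack(out))
E
```

```text
clk 20.9 uv -0.1463 0.0012 z 0.0612 Fu,v,z -0.73 1.04 0.32 w -0.0
top 269 199
side 279 209
```

View pics/end.png

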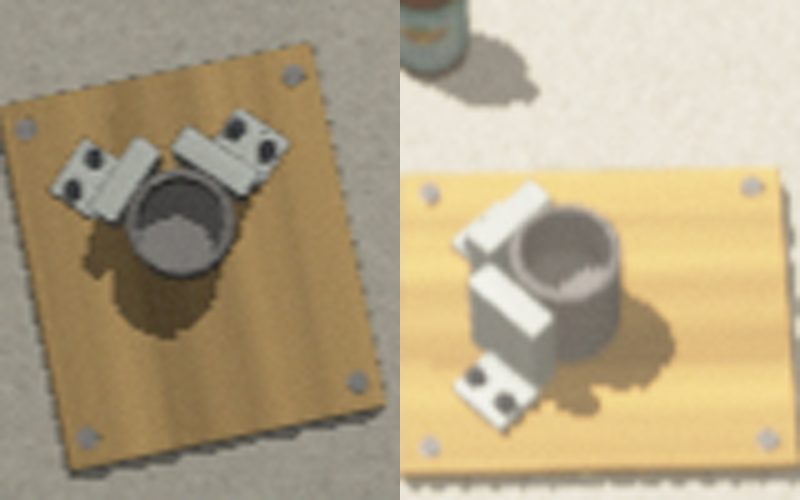

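The pipe stands upright in the V (rim centre about (181,222) in the top crop) and touches both jaws. The gripper is well clear.

```bash
python3 -c "
from workcell import manip
print(manip.sign_off())"
```

```text
the job is handed in; nothing more can be done
None
```

The job is handed in: the pipe stands upright in the V against both jaws (checked in the last picture), after about a second of pressing at roughly 11 N measured at the wrist; no verdict came back.

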